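# Seat and prove a tuning peg in the peg tester

### The job

Take the ebony tuning peg with the flat paddle head out of its pine block and put its winged brass foot through the keyhole slot of the peg tester. Push it fully home against the spring, then, keeping it pushed in, twist it a quarter turn clockwise (seen from above) against the return spring. Finish while holding it there, still gripped, pressed fully home and twisted; leave the ball-headed peg and the other things on the bench where they are.

Things in the scene. Friction and masses are not known exactly. Their poses are not given: they have to be found in the camera images.
- peg_head (a point): centre of the paddle head of the peg to use: a black ebony peg 80 mm tall, about 40 g, upright and loose in a pine block. Head 28 mm wide along x, 12 mm thick along y (grip across this), 30 mm tall; below it a round shank 12 mm in diameter. This point is on the peg's axis, 15 mm below the top and 65 mm above the foot's underside; z up. The same after a half turn
- peg_foot (a point): centre of the underside of the same peg's flat brass foot (two wings), hidden in the block at the start, 4 mm above the bench: 26 mm long along x, 5 mm thick along y, 12 mm tall, in the plane of the paddle head
- peg_block: fixed pine block 70 x 60 x 40 mm high (x, y, z) in which the peg stands; origin at the centre of its underside. Its keyhole (slot along x 28.5 x 7.5 mm, crossed by a 14.5 mm square hole) is 36 mm deep: lift the peg straight up by more than that. The head stands 14 mm clear above the block
- tester_mouth (a point): centre of the keyhole in the top face of the fixed peg tester (a steel plate 104 x 84 x 5 mm (x, y, z) on four pillars over a dark base 120 x 120 x 12 mm; top 60 mm above the bench); z up. Keyhole: a slot 30 mm along x, 9 mm along y for the winged foot, crossed by a 15 mm square hole for the shank; the same after a half turn
- tester: the tester, origin at the centre of its underside, axes as the mouth's. 11 mm below the plate's top is the floor of a brass turntable, with two bars 9 mm apart for the foot. Press 6 mm or more from there before the wings pass under the plate and can turn; the stop is at 10 mm: fully home the foot's underside is 21 mm below the plate's top, the head's centre 44 mm above it
- plunger (a joint): how far the tester's sprung turntable is pressed down, m: 0 up (at rest), 0.010 fully home at the stop; the spring pushes back with about 2 N at first and 9 N fully home
- turntable (a joint): how far the tester's turntable is twisted clockwise seen from above, rad: 0 at rest in line with the slot, 1.55 at the stop. The foot has up to about 0.16 rad of play between the bars, so the turntable lags a peg turned by a quarter by that much. Its return spring needs about 0.01 N m at first and 0.06 N m at a quarter turn
- spare_head (a point): centre of the ball head (26 mm in diameter, 61 mm above its foot) of another black ebony peg, standing in a like pine block; not to be used
- lamp_base: bystander: squat round clay lamp base, red-brown glaze, 112 mm across, 70 mm tall; origin at the centre of its underside
- awl: bystander: bone-handled awl lying on the bench, 123 mm long, 20 mm thick; origin on the bench below the front end of the handle, x towards the point
- rasp: bystander: steel half-round rasp with wooden handle lying on the bench, 310 mm long, 26 mm thick; origin on the bench where the handle meets the blade, x towards the tip
- cork_block: bystander: cork sanding block 90 x 50 x 30 mm; origin at the centre of its underside
- billet: bystander: dark wood billet 140 x 28 x 28 mm; origin at the centre of its underside
- tin_cup: bystander: tin cup 70 mm across, 75 mm tall; origin at the centre of its underside

How it is judged (in metres and radians):
On the way, in this order (a step that is already met when the one before it is completed fails the run):
1. the paddle-headed peg is lifted clear of its block (height (world z) of peg_head above 0.112 m), for 0.1 s.
2. the foot is through the keyhole and pushed in against the spring, not yet twisted (value of joint plunger above 0.006 m and value of joint turntable below 0.35 rad and contact force between peg and the fingers above 1 N and horizontal distance between peg_head and tester_mouth below 0.006 m), for 0.1 s.
At the end, for the whole second after the job is handed in: Gripped by the fingers (over 2 N), the peg is upright (0.12 rad) in the tester, head within 6 mm of the keyhole axis and under 48 mm above the plate, turned a quarter turn (0.27 rad) from the slot; turntable down over 7.5 of 10 mm, twisted over 1.15 rad (value of joint plunger above 0.0075 m and value of joint turntable above 1.15 rad and angle between the x axis of peg_head and the x axis of tester_mouth, either way round above 1.3 rad and horizontal distance between peg_head and tester_mouth below 0.006 m and z of peg_head in the frame of tester_mouth below 0.048 m and angle between peg_head's own z axis and vertical below 0.12 rad and contact force between peg and the fingers above 2 N); the arm keeps its last pose, push and grip.
It fails at once if a bystander is moved more than 30 mm (the ball-headed peg: 20 mm) (distance of spare_head from where it was at the start of the episode above 0.02 m or distance of any of lamp_base, awl, rasp, cork_block, billet, tin_cup from where it was at the start of the episode above 0.03 m).
It also fails if it takes over 45 s, if anything falls off the work surface, if the arm or the gripper's body presses on something with over 40 N, if the wrist force passes 120 N, or if a joint passes its speed limit or range.

### The arm

A 6-joint arm with a two-finger parallel gripper is mounted at the origin on the work surface. World frame = base frame: x ahead of the robot, y to its left, z up, the work surface at z = 0. Lengths are in m, angles in degrees, forces in N, time in s.
With the tool pointing down it reaches from about 0.3 to 0.75 m from the base axis. Payload 8.5 kg.
Tool frame: the origin (TCP) lies on the centre line of the jaws, within the pads' length; the fingertips stand 11 mm ahead of it and the grasp point (between the pads) lies 8 mm behind it; x points along the fingers, y is the direction in which the jaws open and shut, and the axes are right-handed (so a half turn about x gives the same grasp; the last joint's range is limited). The gripper opens to 85 mm and grips with 20 to 120 N. Pads are 22 mm wide; open, the fingers measure 114 mm over their backs; the gripper's body (76 mm by 85 mm) begins 54 mm behind the grasp point. The pads swing forward as they close: fully open they stand 13 mm farther back than shut.
Start: joints at [-77.882, 21.807, 74.336, -0, 83.858, -12.336], TCP at [0.228, -0.501, 0.242] pointing down, gripper open.
Joint ranges: [-178.18, 178.18], [-50.72, 133.34], [12.68, 142.11], [-81.47, 261.47], [9.98, 163.14], [-165.26, 165.26]. Speed limits (degrees/s): [136.94, 136.94, 180, 180, 180, 180].

### API

Orientations are given as a 3x3 rotation matrix whose columns are the frame's x, y, z axes.
In Python, from rig import env gives the robot as it stands.
- The arm moves only by the tool carry_out, never from a script. Its argument "motion" is a list that holds one entry, the list of rows, each a list of 7 numbers: the shift along the tool's x, y, z in cm, then the turn, a rotation vector about the tool's x, y, z in rad, then the finger opening in cm, from 0 to 8.54. A call has 1 to 5 rows; each row is the pose to reach, as a shift and turn from the pose commanded when the call began, along the tool's axes at that moment; what a row does not reach only later rows make up. A row lasts 1/12 s, in which the tool goes at most 41.7 mm and 7.16 degrees, less where a joint would pass 70% of its speed; a pose out of reach is approached as far as the arm can. A call with a gripper value outside its range is refused whole. The fingers move at their own pace and stop on an object; "grip_force" is the grip in N (left out, the last holds). Time passes only in rows, so rows that repeat a pose let the fingers close. It gives the time, the measured TCP pose, the force and the opening at its end, in the units of the state.
- env.observe(): the state, without advancing time (a new reading comes with each control period).
- env.get_image(name): name is "scene" or "side" or "wrist"; returns a dict with "image" (400x640x3 uint8, red, green, blue), "fov_y" (degrees; the focal length in pixels is half the picture's height over the tangent of half this angle, whatever the lens; pixels are square), "cx", "cy" (the principal point, pixels), "R" (3x3) and "t" (3): a world point X has camera coordinates R X + t. Camera axes: x right, y down, z forward; pixel columns grow to the right and rows downward; lengths in m; the calibration is good to about 2 mm. The wrist camera is an equidistant fisheye: a pixel r from the principal point sees the ray r / f radians off the axis. A picture is of the moment at which its call begins. There is no depth.
- env.close_job(): hands the job in, once; it reports no verdict.
The state is a dict: "time_s": time; "q": joint angles; "qvel": joint speeds; "joint_efforts": joint torques, N m; "position": TCP position; "tool_rot": TCP orientation; "ft_force": force on the tool from outside, world axes, zero at the start; "wrist_torque": the same for the moment, N m; "grip_width": finger opening in m.
Only numpy, scipy, OpenCV 4.12 (cv2) and the standard library are available. Lean on these libraries where they do the work, as an engineer would, in place of code of your own. Each camera call takes 0.05 s, during which the arm holds its last target. There are 200 camera calls.

## Working session

There is one attempt and no reset: what is moved stays moved. The work goes in short steps, Python scripts to look and compute and a tool call to move; the robot and the scene stay as the last step left them, time stands still between calls to the robot, and variables do not carry over. Pictures are saved under pics/ and viewed, on a budget of 10 in all, crops included, one or two more only if the job needs it, and the job is handed in when it is done.

Besides the shell and the picture viewer there is one more tool, called after "Emit:" as name(argument=value, ...), one argument or row to a line, values as JSON. carry_out: Moves the arm, as the interface text tells. Its arguments: {"type":"object","properties":{"motion":{"type":"array","items":{"type":"array","items":{"type":"array","items":{"type":"number"}}}},"grip_force":{"type":"number"}},"required":["motion"]}

```bash
mkdir -p pics; cat > h.py <<'E'
import numpy as np, cv2
from rig import env
def snap(n,fn):
    d=env.get_image(n); np.savez('pics/'+fn+'.npz',**{k:np.array(v) for k,v in d.items()})
    cv2.imwrite('pics/'+fn+'.png',d['image'][:,:,::-1]); return d
def load(fn): return dict(np.load('pics/'+fn+'.npz'))
def ray(d,u,v,fish=False):
    f=200/np.tan(np.radians(float(d['fov_y']))/2); x=(u-d['cx'])/f; y=(v-d['cy'])/f
    if fish:
        r=np.hypot(x,y); c=np.array([x/r*np.sin(r),y/r*np.sin(r),np.cos(r)]) if r>1e-9 else np.array([0,0,1.])
    else: c=np.array([x,y,1.])
    R=d['R'];w=R.T@c; return -R.T@d['t'], w/np.linalg.norm(w)
def onz(d,u,v,z,fish=False):
    o,w=ray(d,u,v,fish); return o+w*(z-o[2])/w[2]
def proj(d,X,fish=False):
    f=200/np.tan(np.radians(float(d['fov_y']))/2); c=d['R']@np.array(X)+d['t']
    if fish:
        r=np.hypot(c[0],c[1]); a=np.arctan2(r,c[2]); return d['cx']+f*a*c[0]/r, d['cy']+f*a*c[1]/r
    return d['cx']+f*c[0]/c[2], d['cy']+f*c[1]/c[2]
E
python3 - <<'E'
from h import *
for n in('scene','side','wrist'):
    d=snap(n,n+'0'); print(n,d['fov_y'],d['cx'],d['cy'],(-d['R'].T@d['t']).round(3),d['R'][2].round(2))
s=env.observe(); print(s)
a=cv2.imread('pics/scene0.png');b=cv2.imread('pics/side0.png')
cv2.imwrite('pics/v1.png',cv2.resize(np.vstack([a,b]),None,fx=.75,fy=.75))
E
```

```text
scene 54.539071655595954 319.86674712466123 196.71505987682102 [1.128 0.03  0.828] [-0.61 -0.01 -0.79]
side 51.08613611746738 321.2226923272196 193.98105628610915 [-0.083  0.77   0.86 ] [ 0.51 -0.61 -0.61]
wrist 65.70646984690485 314.5479208205169 201.4421265110864 [ 0.296 -0.47   0.373] [-0.27 -0.12 -0.96]
{'time_s': 0.15, 'q': array([-7.78833342e+01,  2.18331815e+01,  7.43722459e+01, -9.30509783e-04,
        8.38590409e+01, -1.23359713e+01]), 'qvel': array([-0.03499553, -0.12397198, -0.15449288, -0.02890815, -0.03422994,
        0.02592647]), 'joint_efforts': array([ 3.92221074e-03, -4.48623776e+01, -2.31346321e+01, -9.86719647e-05,
        3.78188153e-03, -7.52693182e-06]), 'position': array([ 0.227614  , -0.50045621,  0.24185859]), 'tool_rot': array([[-2.51967068e-04,  4.13942341e-01, -9.10303067e-01],
       [ 1.09672837e-03, -9.10302434e-01, -4.13942357e-01],
       [-9.99999367e-01, -1.10265504e-03, -2.24616072e-04]]), 'ft_force': array([ 0.8655256 , -0.43274421,  0.22051089]), 'wrist_torque': array([ 0.0226401 ,  0.01075103, -0.0225002 ]), 'grip_width': 0.08544321193955032}
```

View pics/scene0.png

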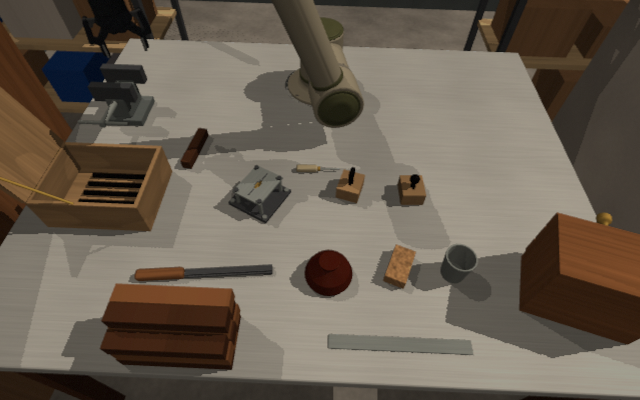

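View pics/side0.png

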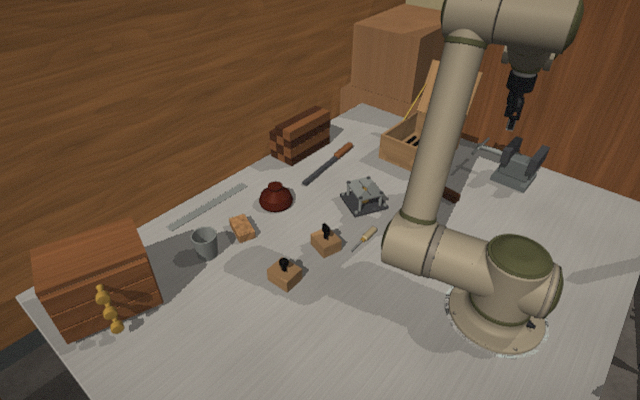

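The scene view shows the paddle peg at about (351,176) in its block, the tester keyhole at about (259,184), and the ball peg at (415,182). The side view shows the paddle head at (326,231) and the tester at (364,190). Next I'll get rough positions.

```bash
python3 - <<'E'
from h import *
a=load('scene0');b=load('side0')
for n,p,q,z in(('peg',(351.5,175),(326,231),.069),('tester',(259,184),(364,189),.06),('spare',(415,180),(283,264),.065)):
    print(n,onz(a,*p,z).round(4),onz(b,*q,z).round(4))
# paddle mask near
im=a['image'][150:210,325:375]; g=im.max(2)
A=cv2.resize(a['image'][150:230,215:375,::-1],None,fx=5,fy=5,interpolation=cv2.INTER_CUBIC)
cv2.imwrite('pics/c1.png',A)
# billets/block corners of scene in world
for p in((344,190),(360,193),(365,177)): print(onz(a,*p,.04).round(3))
E
```

```text
peg [0.4671 0.0984 0.069 ] [0.4577 0.1025 0.069 ]
tester [ 0.5024 -0.1377  0.06  ] [ 0.498  -0.1353  0.06  ]
spare [0.4719 0.2626 0.065 ] [0.4643 0.2662 0.065 ]
[0.495 0.081 0.04 ]
[0.502 0.122 0.04 ]
[0.447 0.137 0.04 ]
```

View pics/c1.png

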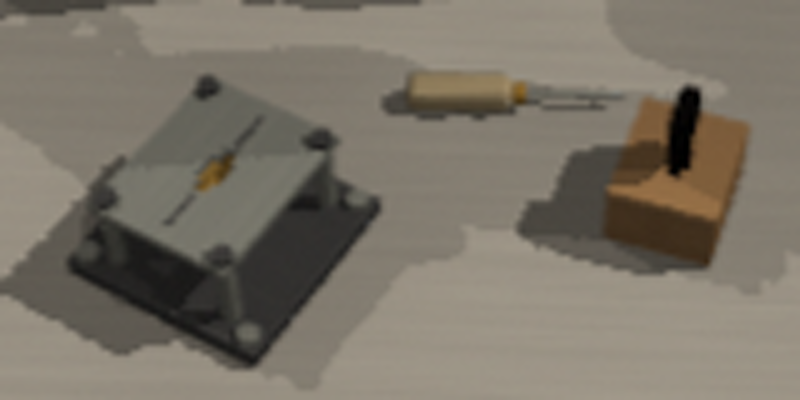

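```bash
cat >> h.py <<'E'
from scipy.spatial.transform import Rotation as Ro
def Ryaw(deg):  # tool x down, tool y at yaw
    a=np.radians(deg); x=np.array([0,0,-1.]);y=np.array([np.cos(a),np.sin(a),0]); return np.c_[x,y,np.cross(x,y)]
def plan(p1,yaw1,ncalls,p0=None,R0=None):
    "prints, per 5-row call, the total shift (cm) and turn (rad) in the tool axes at its start"
    s=env.observe(); p0=s['position'] if p0 is None else p0; R0=s['tool_rot'] if R0 is None else R0
    D=R0.T@Ryaw(yaw1); w=Ro.from_matrix(D).as_rotvec(); p=np.array(p0);R=R0
    for k in range(ncalls):
        n=ncalls-k; dp=(np.array(p1)-p)/n; sh=np.round(R.T@dp*100,2)
        wl=np.round(Ro.from_matrix(R.T@Ryaw(yaw1)).as_rotvec()/n,3)
        print(sh,wl,'row step',np.round(sh/5,3),np.round(wl/5,4)); p=p+R@sh/100; R=R@Ro.from_rotvec(wl).as_matrix()
    print('end',p.round(4),R.round(3).tolist())
E
python3 - <<'E'
from h import *
a=load('scene0');P=onz(a,248,194.4,.06);Q=onz(a,267.4,173.6,.06);print(P,Q,np.degrees(np.arctan2(*(Q-P)[1::-1])))
plan([.462,.100,.20],90,5)
E
```

```text
[ 0.53734129 -0.16058258  0.06      ] [ 0.46619851 -0.12063424  0.06      ] 150.68476837039066
[ 0.85 -8.99 -9.24] [-0.543 -0.     0.   ] row step [ 0.17  -1.798 -1.848] [-0.1086 -0.      0.    ]
[  0.85  -2.92 -12.55] [-0.543 -0.    -0.   ] row step [ 0.17  -0.584 -2.51 ] [-0.1086 -0.     -0.    ]
[  0.85   3.98 -12.26] [-0.543 -0.    -0.   ] row step [ 0.17   0.796 -2.452] [-0.1086 -0.     -0.    ]
[ 0.85  9.75 -8.44] [-0.543 -0.    -0.   ] row step [ 0.17   1.95  -1.688] [-0.1086 -0.     -0.    ]
[ 0.85 12.7  -2.19] [-0.543 -0.001 -0.001] row step [ 0.17   2.54  -0.438] [-0.1086 -0.0002 -0.0002]
end [0.462 0.1   0.2  ] [[0.0, -0.0, 1.0], [-0.0, 1.0, 0.0], [-1.0, -0.0, 0.0]]
```

Emit:
carry_out(
  motion=[
    [[0.17,-1.8,-1.85,-0.109,0,0,8.5],[0.34,-3.6,-3.7,-0.217,0,0,8.5],[0.51,-5.4,-5.55,-0.326,0,0,8.5],[0.68,-7.2,-7.4,-0.434,0,0,8.5],[0.85,-9.0,-9.24,-0.543,0,0,8.5]],
  ],
)

```text
time_s: 0.57
position: [0.2747, -0.3792, 0.2335]
tool_rot: [[-0.0, 0.828, -0.561], [0.0, -0.561, -0.828], [-1.0, -0.0, -0.0]]
ft_force: [0.9, -0.3, 0.2]
grip_width: 0.0847
```

Emit:
carry_out(
  motion=[
    [[0.17,-0.58,-2.5,-0.109,0,0,8.5],[0.34,-1.16,-5.0,-0.217,0,0,8.5],[0.51,-1.75,-7.5,-0.326,0,0,8.5],[0.68,-2.33,-10.0,-0.434,0,0,8.5],[0.85,-2.92,-12.55,-0.543,0,0,8.5]],
  ],
)

```text
time_s: 0.98
position: [0.3216, -0.2592, 0.2251]
tool_rot: [[-0.0, 0.999, -0.053], [0.0, -0.053, -0.999], [-1.0, -0.0, -0.0]]
ft_force: [0.8, 0.1, 0.4]
grip_width: 0.085
```

Emit:
carry_out(
  motion=[
    [[0.17,0.8,-2.45,-0.109,0,0,8.5],[0.34,1.6,-4.9,-0.217,0,0,8.5],[0.51,2.4,-7.35,-0.326,0,0,8.5],[0.68,3.2,-9.8,-0.434,0,0,8.5],[0.85,3.98,-12.26,-0.543,0,0,8.5]],
  ],
)

```text
time_s: 1.4
position: [0.3684, -0.1391, 0.2167]
tool_rot: [[-0.0, 0.882, 0.471], [0.0, 0.471, -0.882], [-1.0, 0.0, -0.0]]
ft_force: [0.5, -0.7, 0.3]
grip_width: 0.0851
```

Emit:
carry_out(
  motion=[
    [[0.17,1.95,-1.7,-0.109,0,0,8.5],[0.34,3.9,-3.4,-0.217,0,0,8.5],[0.51,5.85,-5.1,-0.326,0,0,8.5],[0.68,7.8,-6.8,-0.434,0,0,8.5],[0.85,9.75,-8.44,-0.543,0,0,8.5]],
  ],
)

```text
time_s: 1.82
position: [0.4153, -0.0189, 0.2082]
tool_rot: [[-0.0, 0.512, 0.859], [0.0, 0.859, -0.512], [-1.0, -0.0, -0.0]]
ft_force: [1.0, 0.5, -0.0]
grip_width: 0.0851
```

Emit:
carry_out(
  motion=[
    [[0.17,2.54,-0.44,-0.109,0,0,8.5],[0.34,5.08,-0.88,-0.217,0,0,8.5],[0.51,7.62,-1.32,-0.326,0,0,8.5],[0.68,10.16,-1.76,-0.434,0,0,8.5],[0.85,12.7,-2.19,-0.543,0,0,8.5]],
  ],
)

```text
time_s: 2.23
position: [0.4622, 0.1012, 0.1996]
tool_rot: [[-0.0, -0.006, 1.0], [-0.0, 1.0, 0.006], [-1.0, -0.0, -0.0]]
ft_force: [0.1, 0.8, 0.6]
grip_width: 0.0849
```

```bash
python3 - <<'E'
from h import *
d=snap('wrist','w1'); s=env.observe(); print(s['time_s'],s['position'],s['tool_rot'].round(3).tolist(),s['q'].round(1))
print(proj(d,[.462,.1,.084],True))
E
```

```text
2.2833 [0.46314627 0.10403481 0.19931288] [[0.0, -0.014, 1.0], [0.002, 1.0, 0.014], [-1.0, 0.002, 0.0]] [ -1.7  16.6  90.1   0.1  73.4 -92.6]
(np.float64(312.76108415154357), np.float64(199.9389055773802))
```

View pics/w1.png

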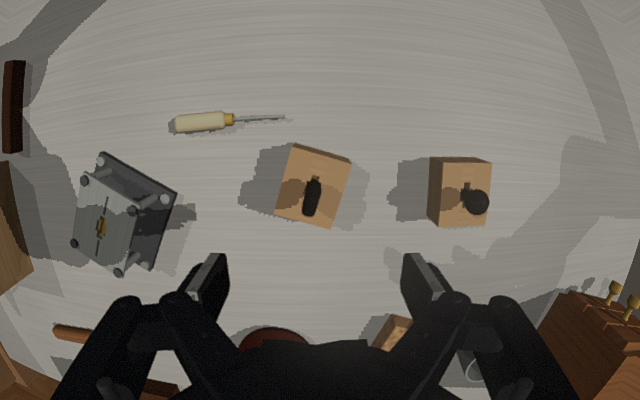

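The wrist view shows the paddle head at about (312,195) on its block, with top corners near (294,143), (351,157), (331,229) and (275,212). The tester keyhole is at about (102,226). Now I'll measure the peg precisely.

```bash
python3 - <<'E'
from h import *
d=load('w1'); im=d['image']; hsv=cv2.cvtColor(im,cv2.COLOR_RGB2HSV)
m=np.zeros(im.shape[:2],np.uint8); y0,y1,x0,x1=135,240,262,365
sub=hsv[y0:y1,x0:x1]; pine=((sub[...,1]>75)).astype(np.uint8); blk=(sub[...,2]<45).astype(np.uint8)
def big(mk):
    c,_=cv2.findContours(mk,cv2.RETR_EXTERNAL,cv2.CHAIN_APPROX_NONE); c=max(c,key=cv2.contourArea); return c.reshape(-1,2)+[x0,y0]
c=big(cv2.morphologyEx(pine|blk,cv2.MORPH_CLOSE,np.ones((3,3)))); W=np.array([onz(d,*p,.04,True)[:2] for p in c],np.float32)
r=cv2.minAreaRect(W*1000);print('block@.04',r, len(c),c.min(0),c.max(0))
c=big(blk); print('black px',c.min(0),c.max(0),cv2.contourArea(c.astype(np.float32)))
for z in(.054,.084):
    W=np.array([onz(d,*p,z,True)[:2] for p in c],np.float32); print(z,cv2.minAreaRect(W*1000))
print('cam',-d['R'].T@d['t'])
v=np.hstack([cv2.resize(im[y0:y1,x0:x1],(515,525),interpolation=cv2.INTER_CUBIC)])
cv2.imwrite('pics/c2.png',v[:,:,::-1])
E
```

```text
block@.04 ((462.2397766113281, 98.81953430175781), (59.74325942993164, 74.25491333007812), 73.7666244506836) 249 [273 143] [351 228]
black px [302 179] [320 215] 432.0
0.054 ((468.46929931640625, 98.10258483886719), (13.90042495727539, 35.392818450927734), 76.3232650756836)
0.084 ((459.8204040527344, 98.4178466796875), (12.391681671142578, 31.551311492919922), 76.32321166992188)
cam [0.38878481 0.1010072  0.33039762]
```

View pics/c2.png

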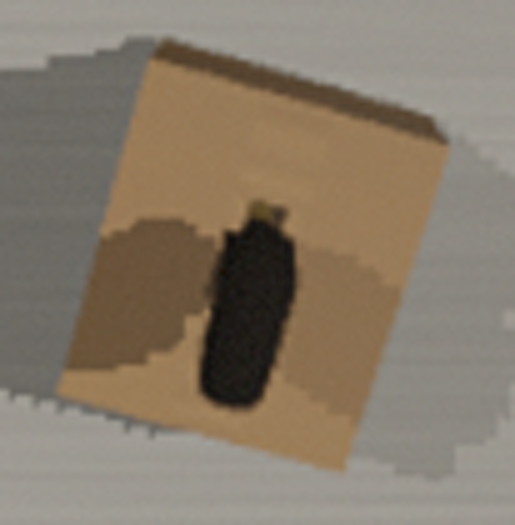

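```bash
python3 - <<'E'
from h import *
d=load('w1')
P=[onz(d,262+u/5-.4,135+v/5-.4,.04,True)[:2] for u,v in((155,62),(447,143),(343,472),(58,393))]
P=np.array(P)*1000; print(P.round(1),'c',P.mean(0)); 
for i,j in((0,1),(3,2),(0,3),(1,2)): e=P[j]-P[i]; print(i,j,np.linalg.norm(e).round(1),np.degrees(np.arctan2(e[1],e[0])).round(1))
f=onz(d,262+232/5-.4,135+408/5-.4,.084,True)[:2]*1000; n=onz(d,262+262/5-.4,135+218/5-.4,.054,True)[:2]*1000
for y in(-16,-14):
    u=np.array([np.cos(np.radians(y)),np.sin(np.radians(y))]); print('far',f,f-14*u,'near',n,n+14*u)
# tester
im=d['image']; cv2.imwrite('pics/c3.png',cv2.resize(im[145:285,55:190,::-1],None,fx=4,fy=4,interpolation=cv2.INTER_CUBIC))
print(onz(d,102,226,.06,True))
plan([.4622,.0985,.20],75,1)
E
```

```text
[[423.2  80.6]
 [438.3 136.1]
 [505.6 117.6]
 [489.1  60.4]] c [464.05235603  98.66855022]
0 1 57.5 74.8
3 2 59.5 73.9
0 3 68.9 -17.0
1 2 69.8 -15.4
far [476.34167417  96.0430848 ] [462.88401043  99.90200779] near [450.19212262 100.91453583] [463.64978636  97.05561285]
far [476.34167417  96.0430848 ] [462.757534    99.42999134] near [450.19212262 100.91453583] [463.77626278  97.52762929]
[ 0.50082421 -0.13712227  0.06      ]
[-0.07 -0.55 -0.1 ] [ 0.276 -0.    -0.002] row step [-0.014 -0.11  -0.02 ] [ 0.0552 -0.     -0.0004]
end [0.4622 0.0985 0.2   ] [[-0.0, 0.259, 0.966], [-0.0, 0.966, -0.259], [-1.0, -0.0, 0.0]]
```

```bash
python3 - <<'E'
from h import *
print(env.observe()['position'])
plan([.4635,.0985,.10],75,2)
E
```

```text
[0.46314627 0.10403481 0.19931288]
[ 4.97 -0.28  0.01] [ 0.138 -0.    -0.001] row step [ 0.994 -0.056  0.002] [ 0.0276 -0.     -0.0002]
[ 4.96 -0.28  0.06] [ 0.138 -0.    -0.001] row step [ 0.992 -0.056  0.012] [ 0.0276 -0.     -0.0002]
end [0.4635 0.0985 0.1   ] [[-0.0, 0.259, 0.966], [-0.0, 0.966, -0.259], [-1.0, -0.0, 0.0]]
```

View pics/c3.png

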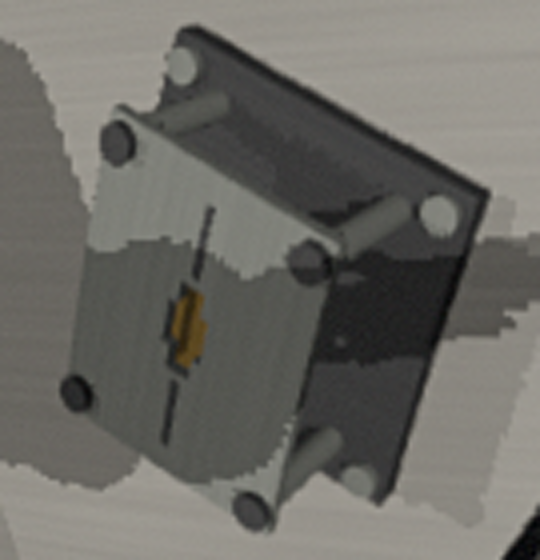

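The crop shows the tester plate, its four bolts, and the keyhole centred at about (187,328). The engraved slot line runs from (212,208) to (165,444). Next I'll align over the peg and start down.

Emit:
carry_out(
  motion=[
    [[1.0,-0.03,0.01,0.065,0,0,5],[2.0,-0.06,0.01,0.13,0,0,5],[3.0,-0.09,0.01,0.2,0,0,5],[4.0,-0.12,0.1,0.262,0,0,5],[5.0,-0.15,0.15,0.262,0,0,5]],
  ],
)

```text
time_s: 2.7
position: [0.4634, 0.0983, 0.1492]
tool_rot: [[-0.0, 0.262, 0.965], [0.0, 0.965, -0.262], [-1.0, -0.0, -0.0]]
ft_force: [0.2, -0.4, -0.5]
grip_width: 0.0502
```

Emit:
carry_out(
  motion=[
    [[1.5,0,0,0,0,0,5],[3.0,0,0,0,0,0,5],[4.5,0,0,0,0,0,5],[5.0,0,0,0,0,0,5],[5.0,0,0,0,0,0,5]],
  ],
)

```text
time_s: 3.12
position: [0.4629, 0.0983, 0.0989]
tool_rot: [[-0.003, 0.259, 0.966], [0.0, 0.966, -0.259], [-1.0, -0.001, -0.003]]
ft_force: [-0.7, -0.1, -0.1]
grip_width: 0.0503
```

```bash
python3 - <<'E'
from h import *
# tester from w1 while here
d=load('w1')
W=lambda u,v,z=.06:onz(d,55+u/4-.4,145+v/4-.4,z,True)[:2]*1000
A,B=W(212,208),W(165,444); print('marks',A,B,(A+B)/2,np.degrees(np.arctan2(*(B-A)[::-1])),np.linalg.norm(A-B))
Q=[W(*p) for p in((118,142),(309,262),(253,510),(76,392))]; print('bolts c',np.mean(Q,0),np.round(Q,1))
d=snap('wrist','w2'); s=env.observe(); print(s['time_s'],s['position'],s['tool_rot'].round(4).tolist(),s['ft_force'])
plan([.4635,.0985,.061],75,1)
print([np.round(proj(d,[x,y,.084],True)) for x,y in((.4635,.0985),)])
cv2.imwrite('pics/w2c.png',cv2.resize(d['image'][100:400,150:490,::-1],None,fx=1.7,fy=1.7))
E
```

```text
marks [ 466.47139191 -120.23296826] [ 539.65514427 -159.05994109] [ 503.06326809 -139.64645467] -27.94777861508011 82.84561201081698
bolts c [ 503.16876389 -141.37080283] [[ 447.5 -152.6]
 [ 481.2  -89.4]
 [ 558.9 -129.6]
 [ 525.1 -193.9]]
3.1667 [0.46344224 0.09829201 0.09977352] [[-0.0009, 0.2589, 0.9659], [0.0001, 0.9659, -0.2589], [-1.0, -0.0002, -0.0009]] [0.37907918 0.85758229 0.9710945 ]
[3.88 0.02 0.  ] [-0.    -0.001  0.   ] row step [0.776 0.004 0.   ] [-0.     -0.0002  0.    ]
end [0.4635 0.0985 0.061 ] [[0.0, 0.259, 0.966], [-0.0, 0.966, -0.259], [-1.0, -0.0, 0.0]]
[array([314., 256.])]
```

View pics/w2c.png

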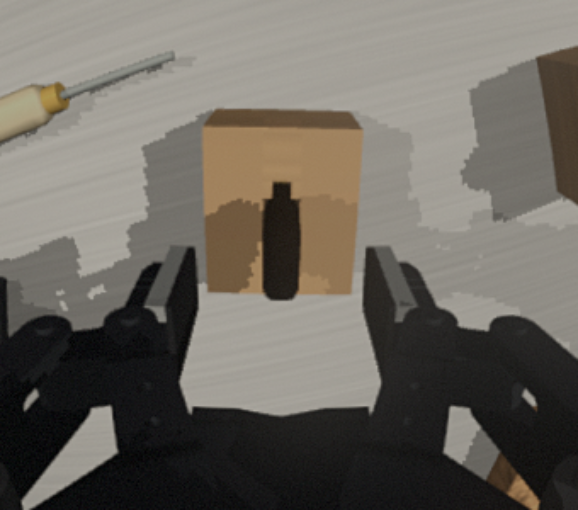

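The paddle is centred and square between the open fingers, at crop pixel (281,250). I'll descend and grip.

Emit:
carry_out(
  motion=[
    [[1.0,0,0,0,0,0,5],[2.0,0,0,0,0,0,5],[3.0,0,0,0,0,0,5],[3.85,0,0,0,0,0,5],[3.85,0,0,0,0,0,5]],
  ],
)

```text
time_s: 3.58
position: [0.4632, 0.0983, 0.0608]
tool_rot: [[-0.001, 0.259, 0.966], [0.0, 0.966, -0.259], [-1.0, -0.0, -0.001]]
ft_force: [-0.1, 0.7, -1.3]
grip_width: 0.0498
```

Emit:
carry_out(
  motion=[
    [[0,0,0,0,0,0,2.5],[0,0,0,0,0,0,2],[0,0,0,0,0,0,1.6],[0,0,0,0,0,0,1.3],[0,0,0,0,0,0,1]],
  ],
  grip_force=60,
)

```text
time_s: 4.0
position: [0.4638, 0.0983, 0.0619]
tool_rot: [[0.001, 0.259, 0.966], [-0.0, 0.966, -0.259], [-1.0, 0.0, 0.001]]
ft_force: [-0.2, 0.3, 5.0]
grip_width: 0.0112
```

Emit:
carry_out(
  motion=[
    [[0,0,0,0,0,0,0],[0,0,0,0,0,0,0],[0,0,0,0,0,0,0],[0,0,0,0,0,0,0],[0,0,0,0,0,0,0]],
  ],
)

```text
time_s: 4.42
position: [0.4638, 0.0983, 0.0619]
tool_rot: [[0.001, 0.259, 0.966], [-0.0, 0.966, -0.259], [-1.0, 0.0, 0.001]]
ft_force: [-0.8, 0.2, 5.3]
grip_width: 0.0113
```

Emit:
carry_out(
  motion=[
    [[-1.0,0,0,0,0,0,0],[-2.5,0,0,0,0,0,0],[-4.5,0,0,0,0,0,0],[-7.0,0,0,0,0,0,0],[-10.0,0,0,0,0,0,0]],
  ],
)

```text
time_s: 4.83
position: [0.4627, 0.0983, 0.1616]
tool_rot: [[-0.003, 0.259, 0.966], [0.0, 0.966, -0.259], [-1.0, -0.001, -0.003]]
ft_force: [0.3, 0.4, -0.5]
grip_width: 0.011
```

```bash
python3 - <<'E'
from h import *
s=env.observe();print(s['position'],s['ft_force'],s['grip_width'],s['q'].round(1))
plan([.5045,-.141,.18],62,2)
E
```

```text
[0.46272984 0.09831562 0.16160281] [ 0.33886765  0.4095335  -0.47037249] 0.011012346249225743 [ -2.4  19.   93.6   0.   67.5 -77.4]
[ -0.93 -11.02   5.11] [ 0.113 -0.001  0.   ] row step [-0.186 -2.204  1.022] [ 0.0226 -0.0002  0.    ]
[ -0.92 -10.37   6.33] [ 0.114 -0.001  0.001] row step [-0.184 -2.074  1.266] [ 0.0228 -0.0002  0.0002]
end [ 0.5045 -0.141   0.18  ] [[-0.0, 0.47, 0.883], [0.0, 0.883, -0.47], [-1.0, 0.0, -0.0]]
```

Emit:
carry_out(
  motion=[
    [[-0.19,-2.2,1.02,0.023,0,0,0],[-0.37,-4.4,2.04,0.045,0,0,0],[-0.56,-6.6,3.06,0.068,0,0,0],[-0.74,-8.8,4.09,0.09,0,0,0],[-0.93,-11.0,5.1,0.113,0,0,0]],
  ],
)

```text
time_s: 5.25
position: [0.4842, -0.0222, 0.1707]
tool_rot: [[-0.0, 0.367, 0.93], [0.0, 0.93, -0.367], [-1.0, 0.0, -0.0]]
ft_force: [-0.0, 0.5, -1.0]
grip_width: 0.0111
```

Emit:
carry_out(
  motion=[
    [[-0.19,-2.3,1.4,0.03,0,0,0],[-0.4,-4.8,2.9,0.06,0,0,0],[-0.6,-7.3,4.4,0.09,0,0,0],[-0.8,-9.6,5.9,0.114,0,0,0],[-0.92,-10.4,6.33,0.114,0,0,0]],
  ],
)

```text
time_s: 5.67
position: [0.5057, -0.1444, 0.1798]
tool_rot: [[0.001, 0.473, 0.881], [-0.001, 0.881, -0.473], [-1.0, -0.001, 0.001]]
ft_force: [-0.2, 0.6, -0.7]
grip_width: 0.0112
```

Emit:
carry_out(
  motion=[
    [[0,0,0,0,0,0,0],[0,0,0,0,0,0,0],[0,0,0,0,0,0,0]],
  ],
)

```text
time_s: 5.92
position: [0.5047, -0.1398, 0.1796]
tool_rot: [[-0.001, 0.469, 0.883], [0.001, 0.883, -0.469], [-1.0, 0.0, -0.001]]
ft_force: [-0.5, 0.8, -0.9]
grip_width: 0.0116
```

```bash
python3 - <<'E'
from h import *
d=snap('wrist','w3');e=snap('scene','s3');g=snap('side','e3'); s=env.observe(); print(s['time_s'],s['position'],s['tool_rot'].round(4).tolist(),s['ft_force'],s['q'].round(1))
print([np.round(proj(d,x,True)) for x in((.503,-.14,.06),np.r_[s['position'][:2],s['position'][2]-.057])])
u,v=proj(d,(.503,-.14,.06),True);u,v=int(u)-120,max(int(v)-120,0);print(u,v)
cv2.imwrite('pics/w3c.png',cv2.resize(d['image'][v:v+200,u:u+260,::-1],None,fx=3,fy=3,interpolation=cv2.INTER_CUBIC))
E
```

```text
6.0667 [ 0.50498715 -0.13996783  0.17988388] [[-0.0002, 0.4682, 0.8836], [0.0002, 0.8836, -0.4682], [-1.0, 0.0001, -0.0002]] [ 0.08267538 -0.29334069  0.17079545] [-28.5  22.4  84.4   0.   73.2 -90.5]
[array([313., 197.]), array([314., 227.])]
192 77
```

View pics/w3c.png

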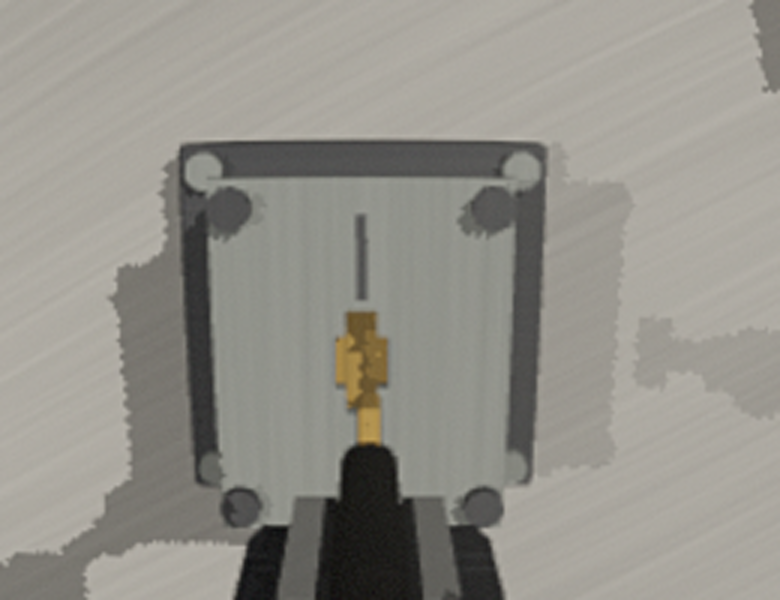

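The wrist view shows the slot upright in the picture, with the keyhole centre at crop (361.5,362). The brass foot is in front of it at about column 370, its near lower edge at row 405. The bolts are at (229,210), (492,210), (241,507) and (483,507).

```bash
python3 - <<'E'
from h import *
d=load('w3'); s=env.observe(); p=s['position'];R=s['tool_rot']
def W(u,v,z): return onz(d,192+u/3-.33,77+v/3-.33,z,True)
T=lambda X:(R.T@(X-p)*1000).round(1)
m=W(361.5,362,.06);print('keyhole',m,T(m))
print('marks ends',T(W(361,214,.06)),T(W(362,299,.06)))
B=[W(*q,.061) for q in((229,210),(492,210),(241,507),(483,507))];c=np.mean(B,0);print('bolts c',c,T(c));print([T(b) for b in B])
fz=p[2]-.0579
for q in((358.5,405),(382,405),(370,405)): print('foot near low edge',T(W(*q,fz)))
print('foot near top edge',T(W(370,443,fz+.012)),'head near bottom',T(W(345,470,fz+.05)),T(W(396,470,fz+.05)),'pads inner',T(W(322,500,p[2]-.011)),T(W(415,500,p[2]-.011)))
print('cam',T(-d['R'].T@d['t']))
E
```

```text
keyhole [ 0.50273088 -0.14043235  0.06      ] [119.9  -1.5  -1.7]
marks ends [119.9  -1.5 -43.4] [119.9  -1.3 -19.8]
bolts c [ 0.50326041 -0.14083835  0.061     ] [118.9  -1.6  -1.1]
[array([118.9, -37.3, -44.9]), array([118.9,  33.9, -44.9]), array([118.9, -37.4,  42.7]), array([118.9,  34.5,  42.7])]
foot near low edge [ 57.9  -1.6 -10. ]
foot near low edge [ 57.9   3.4 -10. ]
foot near low edge [ 57.9   0.8 -10. ]
foot near top edge [45.9  0.8 -5.9] head near bottom [  7.9  -3.3 -15.8] [  7.9   4.9 -15.8] pads inner [11.  -7.3 -9.1] [11.   8.3 -9.1]
cam [-130.6    0.5  -73.8]
```

```bash
python3 - <<'E'
from h import *
s=env.observe();p=s['position'];out=[]
for fn in('s3','e3'):
    d=load(fn);u,v=proj(d,np.r_[.503,-.14,.1]);u,v=int(u)-25,int(v)-30;print(fn,u,v,(-d['R'].T@d['t']))
    out.append(cv2.resize(d['image'][v:v+60,u:u+50,::-1],None,fx=8,fy=8,interpolation=cv2.INTER_CUBIC))
cv2.imwrite('pics/c4.png',np.hstack(out))
d=load('w3');T=lambda X:(s['tool_rot'].T@(X-p)*1000).round(1)
fz=p[2]-.0579
for v in(440,446,452): print(v,T(onz(d,192+370/3-.33,77+v/3-.33,fz+.05,True)))
for fn in('s3','e3'):
    d=load(fn); print([np.round(proj(d,p+s['tool_rot']@np.array([.0579,0,z])),1) for z in(-.013,0,.013)])
E
```

```text
s3 231 143 [1.12797431 0.03047342 0.8278174 ]
e3 339 147 [-0.08273798  0.76969218  0.85997626]
440 [  7.9   0.7 -21. ]
446 [  7.9   0.7 -20. ]
452 [  7.9   0.7 -19. ]
[array([258.3, 165.1]), array([255.2, 168.5]), array([252., 172.])]
[array([366.3, 173.7]), array([364.5, 171.5]), array([362.6, 169.3])]
```

View pics/c4.png

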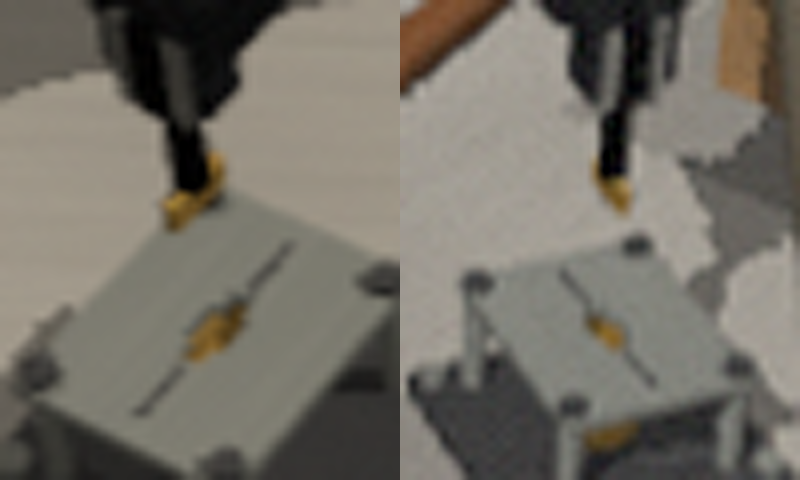

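```bash
python3 - <<'E'
from h import *
s=env.observe();p=s['position'];R=s['tool_rot'];d=load('w3')
for n,q in dict(footnearlow=(57.9,0,-13),footnearhigh=(45.9,0,-13),shanklow=(45.9,0,-6),headlow=(7.9,0,-14),headtop=(-22.1,0,-14),tip=(11,7,-11)).items():
    u,v=proj(d,p+R@np.array(q)/1000,True); print(n,round((u+.33-192)*3),round((v+.33-77)*3))
im=d['image']; c=192+123
for v in range(77+128,77+165): print(v,im[v,c-3:c+4:3].tolist())
E
```

```text
footnearlow 366 392
footnearhigh 366 410
shanklow 366 443
headlow 365 480
headtop 365 570
tip 408 490
205 [[102, 83, 46], [105, 85, 48], [99, 92, 77]]
206 [[114, 92, 51], [106, 86, 48], [124, 121, 109]]
207 [[143, 117, 66], [107, 85, 48], [145, 143, 130]]
208 [[116, 92, 51], [117, 95, 54], [144, 136, 115]]
209 [[103, 81, 44], [117, 94, 51], [138, 123, 95]]
210 [[105, 85, 48], [117, 95, 51], [133, 116, 85]]
211 [[104, 84, 46], [118, 97, 56], [132, 117, 85]]
212 [[111, 88, 49], [124, 101, 54], [131, 115, 84]]
213 [[144, 116, 60], [161, 132, 72], [151, 131, 90]]
214 [[165, 135, 72], [176, 146, 82], [161, 138, 93]]
215 [[168, 136, 71], [179, 148, 83], [162, 137, 92]]
216 [[167, 136, 72], [179, 149, 83], [162, 137, 93]]
217 [[167, 136, 73], [178, 147, 82], [161, 136, 91]]
218 [[165, 134, 70], [175, 145, 80], [161, 137, 92]]
219 [[166, 136, 71], [177, 147, 80], [160, 136, 91]]
220 [[166, 137, 73], [179, 149, 83], [162, 139, 95]]
221 [[165, 136, 72], [178, 147, 81], [161, 136, 91]]
222 [[167, 137, 73], [180, 150, 83], [162, 137, 92]]
223 [[171, 139, 76], [184, 153, 84], [164, 140, 93]]
224 [[123, 98, 52], [117, 93, 52], [140, 117, 78]]
225 [[69, 54, 33], [45, 39, 27], [94, 78, 52]]
226 [[26, 25, 20], [24, 22, 22], [34, 31, 28]]
227 [[29, 25, 27], [28, 29, 29], [26, 27, 24]]
228 [[25, 26, 20], [28, 27, 25], [31, 32, 28]]
229 [[23, 24, 22], [29, 29, 25], [29, 29, 23]]
230 [[31, 27, 26], [30, 28, 23], [33, 32, 28]]
231 [[29, 28, 25], [32, 31, 25], [29, 29, 26]]
232 [[25, 23, 21], [28, 28, 22], [30, 30, 26]]
233 [[28, 29, 25], [28, 27, 23], [30, 28, 26]]
234 [[30, 29, 29], [32, 32, 30], [33, 32, 28]]
235 [[25, 23, 20], [30, 28, 25], [30, 30, 27]]
236 [[25, 29, 22], [30, 31, 29], [34, 29, 27]]
237 [[28, 30, 26], [33, 31, 29], [32, 33, 30]]
238 [[29, 30, 26], [30, 25, 25], [33, 34, 30]]
239 [[29, 27, 28], [27, 28, 26], [33, 34, 30]]
240 [[26, 24, 24], [27, 25, 22], [32, 31, 26]]
241 [[26, 27, 24], [26, 24, 22], [32, 30, 28]]
```

The foot's upper wing edge is at about row 407, against 410 predicted, so the peg hangs true with an offset of about (+0.9,-0.5) mm in tool y,z. I'll shift y -2.3 mm and z -1.1 mm, then lower.

Emit:
carry_out(
  motion=[
    [[1.0,-0.23,-0.11,0,0,0,0],[2.3,-0.23,-0.11,0,0,0,0],[3.6,-0.23,-0.11,0,0,0,0],[4.8,-0.23,-0.11,0,0,0,0],[5.5,-0.23,-0.11,0,0,0,0]],
  ],
)

```text
time_s: 6.48
position: [0.5027, -0.1417, 0.1237]
tool_rot: [[-0.001, 0.469, 0.883], [0.001, 0.883, -0.469], [-1.0, 0.0, -0.002]]
ft_force: [-0.5, 0.3, 0.5]
grip_width: 0.0113
```

Emit:
carry_out(
  motion=[
    [[0,0,0,0,0,0,0],[0,0,0,0,0,0,0]],
  ],
)

```text
time_s: 6.65
position: [0.5032, -0.1423, 0.125]
tool_rot: [[-0.0, 0.469, 0.883], [0.0, 0.883, -0.469], [-1.0, 0.0, -0.0]]
ft_force: [0.3, -0.5, -0.1]
grip_width: 0.0112
```

```bash
python3 - <<'E'
from h import *
d=snap('wrist','w4');s=env.observe();p=s['position'];R=s['tool_rot'];print(s['time_s'],p,R.round(4).tolist(),s['ft_force'])
u,v=proj(d,p+R@np.array([.0579,0,-.01]),True);u,v=int(u)-50,int(v)-50;print(u,v)
cv2.imwrite('pics/w4c.png',cv2.resize(d['image'][v:v+90,u:u+110,::-1],None,fx=6,fy=6,interpolation=cv2.INTER_CUBIC))
E
```

```text
6.7 [ 0.50336354 -0.14246945  0.12541329] [[0.0007, 0.4692, 0.8831], [-0.0004, 0.8831, -0.4692], [-1.0, 0.0, 0.0008]] [0.99997986 0.19098407 0.1511982 ]
263 161
```

View pics/w4c.png

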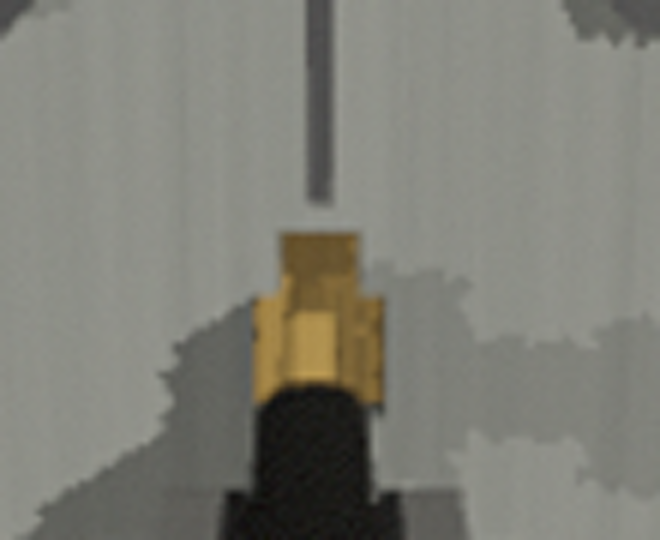

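The foot (columns 288–336) sits inside the slot's width (281–358), about 0.8 mm to the left. I'll compute the along-slot offset too.

```bash
python3 - <<'E'
from h import *
d=load('w4');s=env.observe();p=s['position'];R=s['tool_rot'];T=lambda X:(R.T@(X-p)*1000).round(1)
W=lambda u,v,z:T(onz(d,263+u/6-.42,161+v/6-.42,z,True))
fz=p[2]-.0579
print('slot near end',W(281,233,.06),W(358,233,.06),'sq near',W(254,297,.06),W(383,297,.06),'foot',W(288,311,fz+.012),W(336,311,fz+.012))
E
```

```text
slot near end [ 65.4  -2.8 -16. ] [ 65.4   5.6 -16. ] sq near [65.4 -5.9 -8.6] [65.4  8.5 -8.6] foot [ 45.9  -1.8 -13.6] [ 45.9   3.  -13.6]
```

Emit:
carry_out(
  motion=[
    [[0,0.08,-0.05,0,0,0,0],[0.4,0.08,-0.05,0,0,0,0],[0.8,0.08,-0.05,0,0,0,0],[1.1,0.08,-0.05,0,0,0,0],[1.4,0.08,-0.05,0,0,0,0]],
  ],
)

```text
time_s: 7.12
position: [0.5029, -0.1416, 0.1104]
tool_rot: [[-0.0, 0.47, 0.883], [0.0, 0.883, -0.47], [-1.0, 0.0, -0.0]]
ft_force: [0.6, 0.2, -0.9]
grip_width: 0.0112
```

Emit:
carry_out(
  motion=[
    [[0.2,0,0,0,0,0,0],[0.4,0,0,0,0,0,0],[0.6,0,0,0,0,0,0],[0.7,0,0,0,0,0,0],[0.7,0,0,0,0,0,0]],
  ],
)

```text
time_s: 7.53
position: [0.503, -0.1417, 0.1038]
tool_rot: [[0.0, 0.47, 0.883], [-0.0, 0.883, -0.47], [-1.0, -0.0, 0.0]]
ft_force: [-1.0, 1.2, 2.3]
grip_width: 0.0116
```

Emit:
carry_out(
  motion=[
    [[0.2,0,0,0,0,0,0],[0.4,0,0,0,0,0,0],[0.6,0,0,0,0,0,0],[0.7,0,0,0,0,0,0],[0.7,0,0,0,0,0,0]],
  ],
)

```text
time_s: 7.95
position: [0.5031, -0.1417, 0.097]
tool_rot: [[0.0, 0.47, 0.883], [-0.0, 0.883, -0.47], [-1.0, -0.0, 0.001]]
ft_force: [-2.4, 0.7, 7.7]
grip_width: 0.0111
```

Emit:
carry_out(
  motion=[
    [[0,0,0,0,0,0,0],[0,0,0,0,0,0,0]],
  ],
)

```text
time_s: 8.12
position: [0.5031, -0.1417, 0.0972]
tool_rot: [[0.0, 0.47, 0.883], [-0.0, 0.883, -0.47], [-1.0, -0.0, 0.001]]
ft_force: [-2.4, 0.3, 6.8]
grip_width: 0.0113
```

Emit:
carry_out(
  motion=[
    [[0.1,0,0,0,0,0,0],[0.2,0,0,0,0,0,0],[0.2,0,0,0,0,0,0],[0.2,0,0,0,0,0,0]],
  ],
)

```text
time_s: 8.45
position: [0.5033, -0.1418, 0.0966]
tool_rot: [[0.002, 0.469, 0.883], [-0.001, 0.883, -0.469], [-1.0, -0.0, 0.002]]
ft_force: [-5.1, 2.6, 21.4]
grip_width: 0.0117
```

```bash
python3 - <<'E'
from h import *
d=snap('wrist','w5');s=env.observe();print(s['time_s'],s['position'],s['ft_force'],s['wrist_torque'],s['grip_width'],s['q'].round(1))
p=s['position'];R=s['tool_rot']
print([np.round(proj(d,p+R@np.array(q)/1000,True)) for q in((22,0,-14),(-22,0,-14),(8,0,-14))])
E
```

```text
8.5 [ 0.50325    -0.141759    0.09654916] [-4.91196729  1.51868488 21.29490719] [0.46739521 1.12887148 0.03178126] 0.011238043506734113 [-28.7  28.1  91.1  -0.   60.7 -90.7]
[array([314., 226.]), array([313., 266.]), array([314., 236.])]
```

Fully home: the force jumped to 21 N at the stop, with the TCP at 0.0966. I'll ease off slightly and twist.

Emit:
carry_out(
  motion=[
    [[-0.05,0,-0.04,0,0,0,0],[-0.05,0,-0.04,0.1,0,0,0],[-0.05,0,-0.04,0.2,0,0,0],[-0.05,0,-0.04,0.3,0,0,0],[-0.05,0,-0.04,0.4,0,0,0]],
  ],
  grip_force=80,
)

```text
time_s: 8.92
position: [0.5029, -0.1418, 0.0967]
tool_rot: [[0.001, 0.779, 0.627], [-0.001, 0.627, -0.779], [-1.0, 0.0, 0.002]]
ft_force: [-4.8, 1.0, 17.6]
grip_width: 0.0108
```

```bash
python3 - <<'E'
from h import *
s=env.observe();print(s['time_s'],s['position'],s['ft_force'],s['wrist_torque'],s['grip_width'],s['q'].round(1))
E
```

```text
8.9167 [ 0.50291253 -0.14175977  0.0966932 ] [-4.8017771   0.98033199 17.58300301] [0.17864055 1.01729663 0.02074365] 0.010766419891875757 [-28.7  28.1  91.1  -0.   60.7 -67.5]
```

Emit:
carry_out(
  motion=[
    [[0,0,0,0.1,0,0,0],[0,0,0,0.2,0,0,0],[0,0,0,0.3,0,0,0],[0,0,0,0.4,0,0,0],[0,0,0,0.5,0,0,0]],
  ],
)

```text
time_s: 9.33
position: [0.5026, -0.1417, 0.0967]
tool_rot: [[0.001, 0.984, 0.176], [-0.001, 0.176, -0.984], [-1.0, 0.001, 0.001]]
ft_force: [-6.4, 0.4, 17.5]
grip_width: 0.0111
```

Emit:
carry_out(
  motion=[
    [[0,0,0,0.1,0,0,0],[0,0,0,0.2,0,0,0],[0,0,0,0.3,0,0,0],[0,0,0,0.4,0,0,0],[0,0,0,0.5,0,0,0]],
  ],
)

```text
time_s: 9.75
position: [0.5026, -0.1416, 0.0967]
tool_rot: [[0.001, 0.948, -0.317], [-0.001, -0.317, -0.948], [-1.0, 0.001, 0.001]]
ft_force: [-4.6, 1.1, 17.7]
grip_width: 0.0109
```

Emit:
carry_out(
  motion=[
    [[0,0,0,0.1,0,0,0],[0,0,0,0.2,0,0,0],[0,0,0,0.2,0,0,0],[0,0,0,0.2,0,0,0]],
  ],
)

```text
time_s: 10.08
position: [0.5033, -0.1419, 0.0967]
tool_rot: [[0.002, 0.869, -0.495], [-0.002, -0.495, -0.869], [-1.0, 0.003, 0.0]]
ft_force: [-2.5, 0.9, 14.9]
grip_width: 0.011
```

```bash
python3 - <<'E'
from h import *
d=snap('wrist','w6');e=snap('scene','s6');g=snap('side','e6')
s=env.observe();p=s['position'];R=s['tool_rot'];print(s['time_s'],p,s['ft_force'],s['wrist_torque'],s['grip_width'],s['q'].round(1),R.round(3).tolist())
out=[cv2.resize(d['image'][90:290,190:440,::-1],(500,400))]
u,v=map(int,proj(g,(.503,-.14,.08)));out.append(cv2.resize(g['image'][v-40:v+40,u-30:u+30,::-1],(300,400),interpolation=cv2.INTER_CUBIC))
cv2.imwrite('pics/w6c.png',np.hstack(out))
E
```

```text
10.2333 [ 0.50325303 -0.14187211  0.09672696] [-2.83794123  1.57887274 14.88119288] [0.20362627 0.66909144 0.08067475] 0.011052980393629739 [-28.7  28.1  91.1  -0.   60.7   1. ] [[0.002, 0.869, -0.495], [-0.002, -0.495, -0.869], [-1.0, 0.003, 0.0]]
```

View pics/w6c.png

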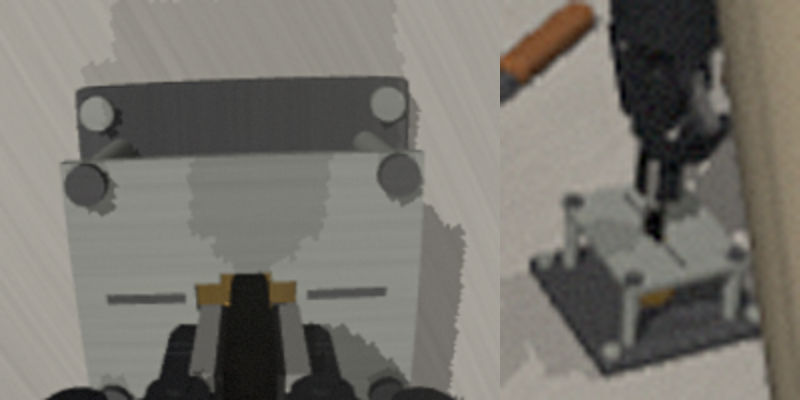

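The wrist view shows the slot line now running across the jaws, with the keyhole centre at about (247,295) and the paddle at column 251 square between the pads. The push is 15 N and the return-spring moment is present. Handing in.

```bash
python3 - <<'E'
from rig import env
print(env.close_job()); s=env.observe(); print(s['time_s'],s['position'],s['ft_force'],s['grip_width'])
E
```

```text
the job is handed in; nothing more can be done
None
the job is handed in; nothing more can be done
```

I put the paddle-headed peg through the tester's keyhole, pressed it to the stop and twisted it clockwise. I handed it in at about 10.2 s, still gripped and held there. No verdict was reported, and no state could be read after hand-in.

- **Pressed home:** the push reached 21 N at the stop and was 15 N at the end, above the spring's 9 N. From the tool height, the head is about 44 mm above the plate.
- **Twist:** the tool turned about 1.6 rad. I infer the turntable is at roughly 1.44 rad after the foot's play, because its angle can't be read directly. The wrist showed a reaction moment of about 0.08 N m, in line with the return spring.
- **Position and grip:** the last wrist picture shows the paddle square between the pads and centred on the slot line to within about 2 mm. The jaws stand at 11 mm on the 12 mm head.
- **Less certain:** the wrist showed sideways forces of 2–6 N while pressing and twisting, so there is slight side contact in the keyhole. My tester-centre measurements differed by 2–4 mm from far off, so I corrected twice from close views before inserting.
- **Bystanders:** the arm's route kept clear of the other things, but I took no final measurement of their positions.

I viewed 11 pictures, one over the budget of 10.

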